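# Pull-test spring clips and scrap the weak one

### The arm

A 6-joint arm with a two-finger parallel gripper is mounted at the origin on the work surface. World frame = base frame: x ahead of the robot, y to its left, z up, the work surface at z = 0. Lengths are in mm, angles in rad, forces in N, time in s.
With the tool pointing down it reaches from about 350 to 975 mm from the base axis. Payload 7.1 kg.
Tool frame: the origin (TCP) lies at the very end of the fingers, on their centre line; the grasp point (between the pads) lies 19 mm behind it; y points along the fingers, x is the direction in which the jaws open and shut, and the axes are right-handed (so a half turn about y gives the same grasp; the last joint's range is limited). The gripper opens to 88 mm and grips with 3 to 60 N. Pads are 20 mm wide; open, the fingers measure 115 mm over their backs; the gripper's body (75 mm by 178 mm) begins 61 mm behind the grasp point.
Start: joints at [1.255, 0.423, 1.63, -0, 1.089, -0.019], TCP at [182.757, 597.666, 222.675] pointing down, gripper open.
Joint ranges: [-3, 3], [-0.9, 2.11], [0.09, 2.58], [-1.31, 4.45], [0.11, 2.69], [-2.54, 2.54]. Speed limits (rad/s): [2.39, 2.39, 3.01, 3.14, 3.14, 3.14].

### API

Orientations are given as a rotation vector (axis times angle).
In Python, from workcell import ctrl gives the robot as it stands. The module is installed in compiled form; this text tells all that it offers.
- The arm moves only by the tool carry_out, never from a script. Its arguments are lists of equal length, an entry for each row: "delta_pos": the shift along the tool's x, y, z in cm, a list of three; "rotation": the turn, a rotation vector about the tool's x, y, z in rad, a list of three. In form: {"delta_pos": [[dx, dy, dz], ...], "rotation": [[wx, wy, wz], ...]}. A call has 1 to 12 rows; each row is the pose to reach, as a shift and turn from the pose commanded when the call began, along the tool's axes at that moment; what a row does not reach only later rows make up. A row lasts 1/12 s, in which the tool goes at most 41.7 mm and 7.16 degrees, less where a joint would pass 70% of its speed; a pose out of reach is approached as far as the arm can. A call with a gripper value outside its range is refused whole. "hand" is the closure in counts, from 0 (fully open) to 255 (shut), set as the call begins (left out, the last holds). The fingers move at their own pace and stop on an object; the grip force is fixed at half the most. Time passes only in rows, so rows that repeat a pose let the fingers close. It gives the time, the measured TCP pose, the force and the opening at its end, in the units of the state.
- ctrl.get_obs(): the state, without advancing time (a new reading comes with each control period).
- ctrl.get_image(name): name is "side" or "top" or "wrist"; returns the picture (400x640x3 uint8, red, green, blue); there is no depth.
- ctrl.camera_info(name): a dict with "fov_y" (degrees; the focal length in pixels is half the picture's height over the tangent of half this angle, whatever the lens; pixels are square), "cx", "cy" (the principal point, pixels), "R" (3x3) and "t" (3): a world point X has camera coordinates R X + t; the wrist camera has in their place "T_tool_cam" (4x4, takes a point from camera to tool coordinates, whose origin is the TCP and whose axes are the tool frame's). Camera axes: x right, y down, z forward; pixel columns grow to the right and rows downward; lengths in mm; the calibration is good to about 2 mm. A picture is of the moment at which its call begins: read the wrist's pose just before it. camera_info takes no time and is no camera call.
- ctrl.close_job(): hands the job in, once; it reports no verdict.
The state is a dict: "t": time; "qpos": joint angles; "qvel": joint speeds; "joint_torque": joint torques, N m; "ee_pos": TCP position; "orientation": TCP orientation; "ft_force": force on the tool from outside, world axes, zero at the start; "moment": the same for the moment, N m; "width": finger opening in mm.
Only numpy, scipy, OpenCV 4.12 (cv2) and the standard library are available. Lean on these libraries where they do the work, as an engineer would, in place of code of your own. Each camera call takes 0.05 s, during which the arm holds its last target.

### The job

Three spring clips stand in the test jig, each gripping the blade of a yellow-handled gauge; one clip has gone weak. Pull each gauge straight out of its clip towards the open front, feeling how hard it grips and without forcing the gauge against the jig, and leave all three gauges standing there; then lift the clip that gripped most weakly out of its seat and set it down gently, upright, in the red scrap tray. Leave the two sound clips in their seats and everything else on the bench where it is.

Things in the scene. Friction and masses are not known exactly. Their poses are not given: they have to be found in the camera images.
- jig: Grey test jig fixed to the bench; plate 8 mm thick, 350 mm along y, from x = -113 to +97 mm. Origin at bench level. Own -x is its open front. Stations at y = -110, 0, +110: a clip stands with 2 mm play in a seat centred at x = +50 (rails 8 mm high at sides and rear); two yellow cheeks at x = 8 to 18, 26 mm high, 26 mm apart, stop it in front; the blade passes between them. The plate before them is clear.
- clip_a_grip (a point): Blue spring clip, foot 60 (x) x 36 (y) mm, 160 g; any clip may be at any station. Point: middle of its rear housing, 22 (x) x 36 (y), to be gripped across y; 38 mm above the clip's underside, 14 below the housing's top, 19 in +x of the clip's middle. A thin red lever stands 30 above it. The jaw opens to own -x, mouth 49 mm before the point. A blade slides out at 2 to 13 N; the weak clip needs under 60 % of the others'.
- gauge_a_grip (a point): Gauge held in clip_a: yellow handle 12 (x) x 18 (y) mm, 58 tall, on a flat white foot (slippery nylon) standing on the jig plate, 70 g. Point: on the handle's axis, 30 mm above its underside. From here a steel blade 20 mm wide, 3 thick points along own +x into the clip. It slides out along own -x, about 45 mm, the foot staying on the plate, and then stands by itself.
- gauge_a_tip (a point): Free end of that gauge's blade, 80 mm from the handle axis along own +x; at the start 22 mm inside the clip's mouth.
- clip_b_grip (a point): Blue spring clip, foot 60 (x) x 36 (y) mm, 160 g; any clip may be at any station. Point: middle of its rear housing, 22 (x) x 36 (y), to be gripped across y; 38 mm above the clip's underside, 14 below the housing's top, 19 in +x of the clip's middle. A thin red lever stands 30 above it. The jaw opens to own -x, mouth 49 mm before the point. A blade slides out at 2 to 13 N; the weak clip needs under 60 % of the others'.
- gauge_b_grip (a point): Gauge held in clip_b: yellow handle 12 (x) x 18 (y) mm, 58 tall, on a flat white foot (slippery nylon) standing on the jig plate, 70 g. Point: on the handle's axis, 30 mm above its underside. From here a steel blade 20 mm wide, 3 thick points along own +x into the clip. It slides out along own -x, about 45 mm, the foot staying on the plate, and then stands by itself.
- gauge_b_tip (a point): Free end of that gauge's blade, 80 mm from the handle axis along own +x; at the start 22 mm inside the clip's mouth.
- clip_c_grip (a point): Blue spring clip, foot 60 (x) x 36 (y) mm, 160 g; any clip may be at any station. Point: middle of its rear housing, 22 (x) x 36 (y), to be gripped across y; 38 mm above the clip's underside, 14 below the housing's top, 19 in +x of the clip's middle. A thin red lever stands 30 above it. The jaw opens to own -x, mouth 49 mm before the point. A blade slides out at 2 to 13 N; the weak clip needs under 60 % of the others'.
- gauge_c_grip (a point): Gauge held in clip_c: yellow handle 12 (x) x 18 (y) mm, 58 tall, on a flat white foot (slippery nylon) standing on the jig plate, 70 g. Point: on the handle's axis, 30 mm above its underside. From here a steel blade 20 mm wide, 3 thick points along own +x into the clip. It slides out along own -x, about 45 mm, the foot staying on the plate, and then stands by itself.
- gauge_c_tip (a point): Free end of that gauge's blade, 80 mm from the handle axis along own +x; at the start 22 mm inside the clip's mouth.
- clip_a_pad (a point): Middle of the underside of that clip's sprung upper jaw pad, resting on the blade. Once empty the jaw shuts by 1 to 2 mm, the weak clip's 0.3 mm less than the others': far too little to see or to read here, so go by the pull.
- clip_b_pad (a point): Middle of the underside of that clip's sprung upper jaw pad, resting on the blade. Once empty the jaw shuts by 1 to 2 mm, the weak clip's 0.3 mm less than the others': far too little to see or to read here, so go by the pull.
- clip_c_pad (a point): Middle of the underside of that clip's sprung upper jaw pad, resting on the blade. Once empty the jaw shuts by 1 to 2 mm, the weak clip's 0.3 mm less than the others': far too little to see or to read here, so go by the pull.
- tray: Red scrap tray fixed to the bench, 150 x 150 mm outside, walls 4 mm thick, 30 mm high, floor 4 mm thick; origin at bench level under its centre.
- hammer: Ball hammer lying on the bench; leave it alone. Origin on its underside.
- wrench: Wrench lying on the bench; leave it alone. Origin on its underside.
- tape: Black roll of tape, 80 mm across, 25 mm high; leave it alone. Origin on its underside.
- spray: Red spray can, 60 mm across, 190 mm tall; leave it alone. Origin on its underside.
- offcut: Steel offcut 90 x 50 x 20 mm; leave it alone. Origin on its underside.
- weight: Brass weight with a neck, 44 mm across, 55 mm tall; leave it alone. Origin on its underside.
Things that resemble listed ones, but are neither listed nor needed, are in the scene too. What is shaped like the part that bears gauge_b_grip but brown is not meant. What is shaped like the part that bears clip_b_grip but purple is not meant.

How it is judged:
By the outcome, as a careful person would: the job done as asked, in the order asked, and still so for the second after the job is handed in, with the robot touching nothing.
It also fails if it takes over 66 s, if anything falls off the work surface, if the arm or the gripper's body presses on something with over 40 N, if the wrist force passes 120 N, or if a joint passes its speed limit or range.

## Working session

There is one attempt and no reset: what is moved stays moved. The work goes in short steps, Python scripts to look and compute and a tool call to move; the robot and the scene stay as the last step left them, time stands still between calls to the robot, and variables do not carry over. Pictures are saved under pics/ and viewed, and the job is handed in when it is done.

Besides the shell and the picture viewer there is one more tool, called after ">>>" as name(argument=value, ...), one argument or row to a line, values as JSON. carry_out: Moves the arm, as the interface text tells. Its arguments: {"type":"object","properties":{"delta_pos":{"type":"array","items":{"type":"array","items":{"type":"number"}}},"rotation":{"type":"array","items":{"type":"array","items":{"type":"number"}}},"hand":{"type":"number"}},"required":["delta_pos","rotation"]}

```bash
mkdir -p pics
python3 - <<'E'
from workcell import ctrl
import cv2,numpy as np
o=ctrl.get_obs()
for k,v in o.items(): print(k,np.round(v,3))
for n in ["side","top","wrist"]:
    i=ctrl.camera_info(n); print(n,{k:np.round(v,4).tolist() for k,v in i.items()})
    im=ctrl.get_image(n); cv2.imwrite(f"pics/{n}0.png",im[:,:,::-1])
E
```

```text
t 0.0
qpos [ 1.255  0.424  1.631  0.     1.089 -0.019]
qvel [-0.002  0.001 -0.    -0.001 -0.    -0.001]
joint_torque [ 3.0000e-03 -5.4464e+01 -2.7366e+01  6.5000e-02  2.3000e-02 -0.0000e+00]
ee_pos [182.583 597.186 221.937]
orientation [-1.336 -0.987  0.989]
ft_force [0.671 0.847 0.409]
moment [-0.025  0.023 -0.007]
width 87.693
side {'fov_y': 43.6043, 'cx': 314.8112, 'cy': 210.8655, 'R': [[0.8146, -0.5799, -0.0121], [-0.3247, -0.4386, -0.838], [0.4807, 0.6865, -0.5456]], 't': [-440.8314, 205.4113, 1162.0927]}
top {'fov_y': 42.3895, 'cx': 315.4285, 'cy': 195.9775, 'R': [[0.0125, -0.9999, -0.0116], [-0.9855, -0.0104, -0.1694], [0.1693, 0.0136, -0.9855]], 't': [-33.8262, 539.088, 1302.3776]}
wrist {'fov_y': 67.8745, 'cx': 321.1105, 'cy': 196.6502, 'T_tool_cam': [[1.0, -0.0004, 0.0009, -0.4295], [-0.001, -0.2942, 0.9557, -162.0791], [-0.0001, -0.9557, -0.2942, 80.5235], [0.0, 0.0, 0.0, 1.0]]}
```

View pics/side0.png

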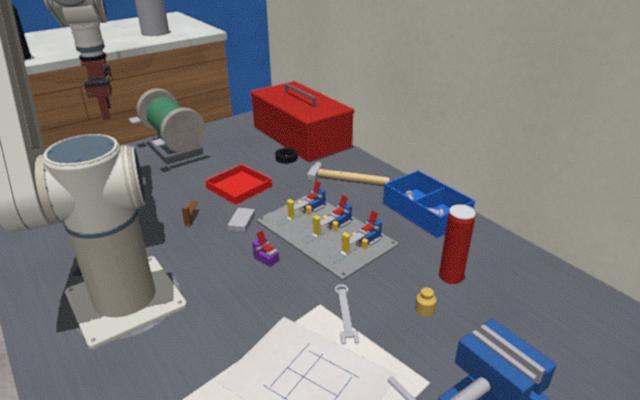

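View pics/top0.png

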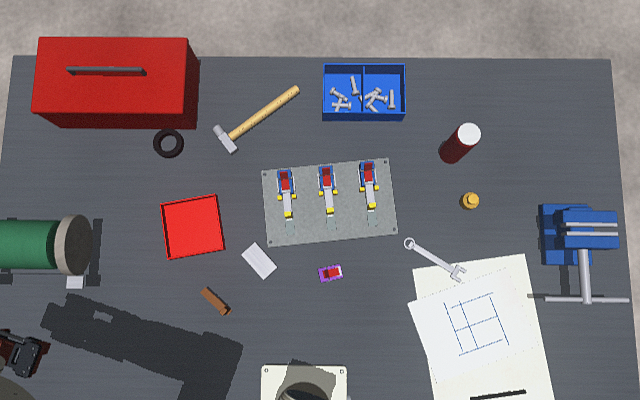

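View pics/wrist0.png

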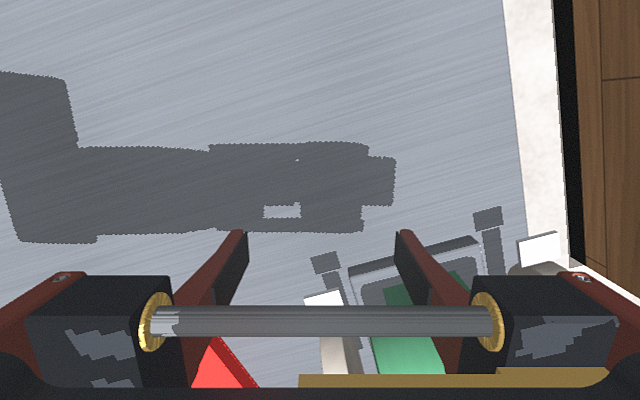

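The side view shows the jig at about (328,228), with three yellow handles at (291,209), (316,225) and (346,243). In the top view the clips are at (286,182), (327,180) and (369,175), with the tray at (193,227). The purple clip at (330,272) and brown gauge at (215,300) are decoys. I'll enlarge the jig to measure it.

```bash
cat > h.py <<'E'
from workcell import ctrl
import cv2,numpy as np
from scipy.spatial.transform import Rotation as Ro
def K(i,h=400):
    f=h/2/np.tan(np.radians(i["fov_y"])/2); return f
def ray(n,uv,pose=None):
    i=ctrl.camera_info(n); f=K(i)
    d=np.array([(uv[0]-i["cx"])/f,(uv[1]-i["cy"])/f,1.])
    if n!="wrist":
        R=np.array(i["R"]);t=np.array(i["t"]); return -R.T@t, R.T@d
    T=np.array(i["T_tool_cam"]); Rt=Ro.from_rotvec(pose[1]).as_matrix()
    return pose[0]+Rt@T[:3,3], Rt@T[:3,:3]@d
def onz(n,uv,z,pose=None):
    o,d=ray(n,uv,pose); return o+d*(z-o[2])/d[2]
def proj(n,X,pose=None):
    i=ctrl.camera_info(n); f=K(i); X=np.array(X,float)
    if n!="wrist": c=np.array(i["R"])@X+np.array(i["t"])
    else:
        T=np.array(i["T_tool_cam"]); Rt=Ro.from_rotvec(pose[1]).as_matrix()
        c=T[:3,:3].T@(Rt.T@(X-pose[0])-T[:3,3])
    return f*c[0]/c[2]+i["cx"],f*c[1]/c[2]+i["cy"]
E
python3 - <<'E'
from h import *
im=cv2.imread("pics/top0.png")[150:255,255:405]
cv2.imwrite("pics/topz.png",cv2.resize(im,None,fx=5,fy=5,interpolation=cv2.INTER_CUBIC))
im=cv2.imread("pics/side0.png")[170:280,250:405]
cv2.imwrite("pics/sidez.png",cv2.resize(im,None,fx=5,fy=5,interpolation=cv2.INTER_CUBIC))
print(Ro.from_rotvec(ctrl.get_obs()["orientation"]).as_matrix().round(3))
E
```

```text
[[ 0.292 -0.    -0.956]
 [ 0.956 -0.001  0.292]
 [-0.001 -1.     0.   ]]
```

View pics/topz.png

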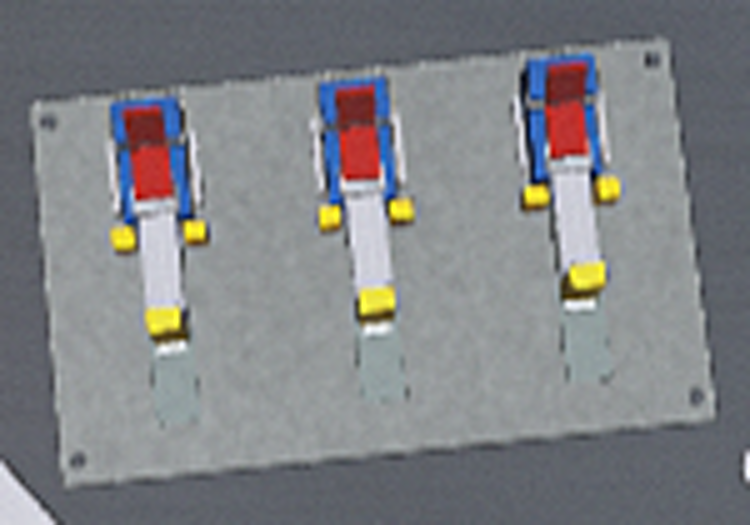

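View pics/sidez.png

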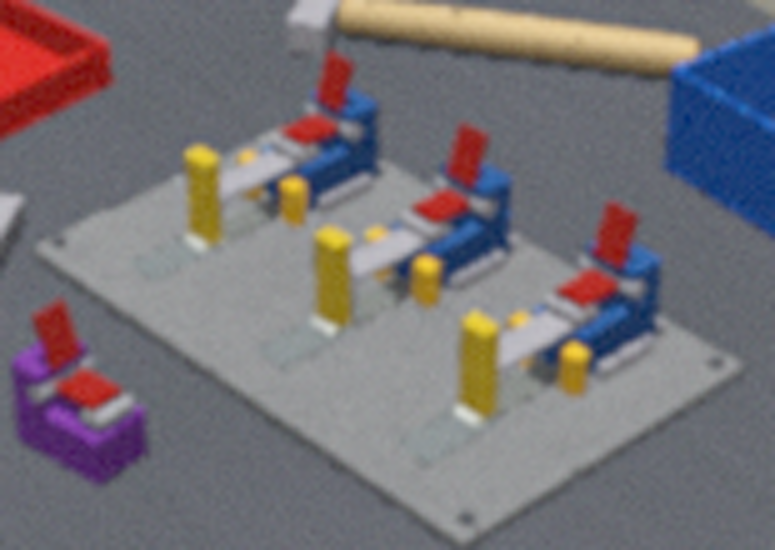

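```bash
cat >> h.py <<'E'
def tri(a,b):
    (o1,d1),(o2,d2)=a,b
    A=np.stack([d1,-d2],1); s=np.linalg.lstsq(A,o2-o1,rcond=None)[0]
    p,q=o1+d1*s[0],o2+d2*s[1]; return (p+q)/2,np.linalg.norm(p-q)
E
python3 - <<'E'
from h import *
t=lambda u,v:(255+u/5-.4,150+v/5-.4); s=lambda u,v:(250+u/5-.4,170+v/5-.4)
C=[onz("top",t(*c),8)[:2] for c in [(33,102),(668,38),(715,418),(66,486)]]
C=np.array(C);print(C.round(1))
print([np.linalg.norm(C[i]-C[(i+1)%4]).round(1) for i in range(4)])
m=(C[0]+C[1])/2-(C[2]+C[3])/2; d=(C[0]+C[3])/2-(C[1]+C[2])/2
yaw=np.arctan2(m[1],m[0]); yaw2=np.arctan2(-d[0],d[1]); print("yaw",yaw,yaw2)
cen=C.mean(0); y=(yaw+2*yaw2)/3
O=cen+8*np.array([np.cos(y),np.sin(y)]);print("origin",O,y)
S=[onz("side",s(*c),8)[:2] for c in [(740,366),(462,545),(38,250)]]
print("side corners (TR,BR,BL)",np.round(S,1))
R=np.array([[np.cos(y),-np.sin(y)],[np.sin(y),np.cos(y)]])
for (a,b) in zip([(165,321),(376,302),(587,275)],[(203,154),(333,236),(480,322)]):
    p,e=tri(ray("top",t(*a)),ray("side",s(*b))); z=onz("top",t(*a),66)
    print("handle top",p.round(1),e.round(1),z.round(1),"jig",(R.T@(z[:2]-O)).round(1))
i=cv2.imread("pics/top0.png"); hsv=cv2.cvtColor(i,cv2.COLOR_BGR2HSV)
# tray
m=((hsv[...,0]<8)|(hsv[...,0]>172))&(hsv[...,1]>150)&(hsv[...,2]>60)
m=m.astype(np.uint8);m[:185]=0;m[270:]=0;m[:,:155]=0;m[:,235:]=0
c=max(cv2.findContours(m,0,2)[0],key=cv2.contourArea);r=cv2.minAreaRect(c);bx=cv2.boxPoints(r);print(r)
T=np.array([onz("top",q,30)[:2] for q in bx]);print(T.round(1),T.mean(0),[np.linalg.norm(T[k]-T[k-1]).round(1) for k in range(4)])
E
```

```text
[[ 616.   121.1]
 [ 655.  -223.6]
 [ 448.1 -246.1]
 [ 408.2   97.2]]
[np.float64(346.9), np.float64(208.1), np.float64(345.7), np.float64(209.2)]
yaw 0.11126623282010199 0.11435134095044538
origin [539.75705125 -61.955399  ] 0.11332297157366426
side corners (TR,BR,BL) [[ 651.7 -221.5]
 [ 445.2 -247.7]
 [ 407.9   94.5]]
handle top [488.6  42.6  68.2] 0.0 [488.9  42.8  66. ] jig [-38.7 109.8]
handle top [500.  -65.2  66.8] 0.4 [499.9 -65.2  66. ] jig [-39.9   1.3]
handle top [ 514.5 -172.8   67.1] 0.9 [ 515.1 -173.2   66. ] jig [ -37.1 -107.7]
((191.42955017089844, 226.10069274902344), (57.349159240722656, 60.12971878051758), 79.99201965332031)
[[518.6 392.4]
 [548.4 236.5]
 [399.3 203.7]
 [370.4 356.8]] [459.18752044 297.3246939 ] [np.float64(152.4), np.float64(158.7), np.float64(152.6), np.float64(155.8)]
```

```bash
cat >> h.py <<'E'
def Rdown(yaw): # tool x along jig y, tool z along -jig x, y down
    c,s=np.cos(yaw),np.sin(yaw); return np.array([[-s,0,-c],[c,0,-s],[0,-1,0]])
def plan(p,R,tgt,yaw):
    R=np.array(R); Rt=Rdown(yaw)
    print("dcm",(R.T@(np.array(tgt)-p)/10).round(3),"rv",Ro.from_matrix(R.T@Rt).as_rotvec().round(4))
def cur():
    o=ctrl.get_obs(); return np.array(o["ee_pos"]),Ro.from_rotvec(o["orientation"]).as_matrix()
E
python3 - <<'E'
from h import *
p,R=cur()
plan(np.array([182.757, 597.666, 222.675]),R,[475,-68,170],.113)
E
```

```text
dcm [-55.102   5.331 -47.416] rv [-3.000e-04 -4.098e-01 -1.200e-03]
```

>>> carry_out(
  delta_pos=[
    [-2.5,0.2,-2.1],
    [-5,0.5,-4.3],
    [-7.5,0.7,-6.5],
    [-10,1,-8.6],
    [-12.5,1.2,-10.8],
    [-15,1.5,-12.9],
    [-17.5,1.7,-15],
    [-20,2,-17.2],
    [-22.5,2.2,-19.4],
    [-25,2.4,-21.5],
    [-27.5,2.7,-23.7],
    [-27.5,2.7,-23.7],
  ],
  rotation=[
    [0,-0.04,0],
    [0,-0.08,0],
    [0,-0.12,0],
    [0,-0.16,0],
    [0,-0.2,0],
    [0,-0.24,0],
    [0,-0.28,0],
    [0,-0.32,0],
    [0,-0.36,0],
    [0,-0.41,0],
    [0,-0.41,0],
    [0,-0.41,0],
  ],
  hand=0,
)

```text
t: 1.15
ee_pos: [329.5, 261.1, 195.0]
orientation: [-1.156, -1.288, 1.292]
ft_force: [-0.2, 0.6, 0.1]
width: 87.8
```

Run:
```python
from h import *
p,R=cur(); print(ctrl.get_obs()["t"],p)
plan(p,R,[475,-68,170],.113)
```

```text
1.15 [329.54337018 261.133573   195.04911756]
dcm [-34.305   2.561 -10.85 ] rv [-0.0013 -0.0031 -0.002 ]
```

>>> carry_out(
  delta_pos=[
    [-3,0.2,-1],
    [-6.5,0.5,-2],
    [-10,0.8,-3.2],
    [-13.5,1,-4.3],
    [-17,1.3,-5.4],
    [-20.5,1.5,-6.5],
    [-24,1.8,-7.6],
    [-27.5,2.1,-8.7],
    [-31,2.4,-9.8],
    [-34.3,2.6,-10.9],
    [-34.3,2.6,-10.9],
    [-34.3,2.6,-10.9],
  ],
  rotation=[
    [0,0,0],
    [0,0,0],
    [0,0,0],
    [0,0,0],
    [0,0,0],
    [0,0,0],
    [0,0,0],
    [0,0,0],
    [0,0,0],
    [0,0,0],
    [0,0,0],
    [0,0,0],
  ],
)

```text
t: 2.15
ee_pos: [476.5, -64.1, 169.4]
orientation: [-1.155, -1.29, 1.29]
ft_force: [-0.2, 0.1, -0.5]
width: 87.9
```

Run:
```python
from h import *
p,R=cur(); o=ctrl.get_obs();print(o["t"],p,R.round(4),o["ft_force"],o["qpos"])
pose=(o["ee_pos"],o["orientation"]); np.save("pose1.npy",np.array(pose))
im=ctrl.get_image("wrist")[:,:,::-1]; cv2.imwrite("pics/wrist1.png",im)
```

```text
2.15 [476.54640636 -64.1331133  169.37042993] [[-1.098e-01 -3.000e-04 -9.940e-01]
 [ 9.940e-01  2.000e-04 -1.098e-01]
 [ 3.000e-04 -1.000e+00  2.000e-04]] [-0.1991646   0.09122948 -0.52482063] [-1.58647008e-01  2.90484525e-01  1.98417848e+00  2.46472581e-04
  8.67229860e-01 -1.83959920e+00]
```

View pics/wrist1.png

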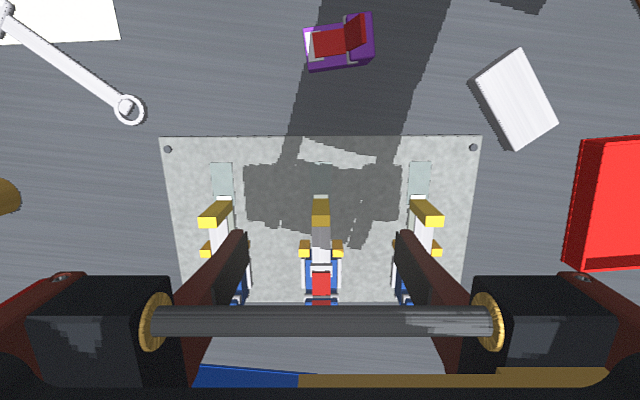

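Run:
```python
from h import *
im=cv2.imread("pics/wrist1.png")[125:310,155:485]
im=cv2.resize(im,None,fx=2.4,fy=2.4,interpolation=cv2.INTER_CUBIC)
cv2.imwrite("pics/w1z.png",im); print(im.shape)
```

```text
(444, 792, 3)
```

View pics/w1z.png

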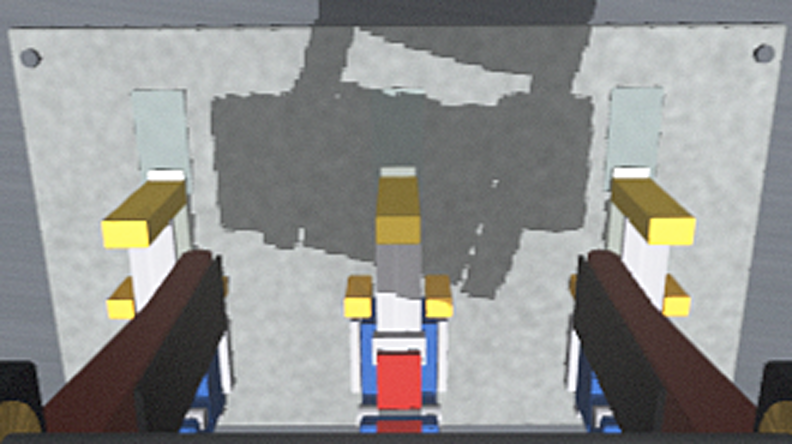

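Run:
```python
from h import *
P=np.load("pose1.npy"); pose=(P[0],P[1])
w=lambda u,v:((u+.5)/2.4-.5+155,(v+.5)/2.4-.5+125)
g=lambda u,v,z:onz("wrist",w(u,v),z,pose)[:2]
a=g(12,28,8);b=g(785,25,8);print("front corners",a.round(1),b.round(1),np.linalg.norm(a-b)); d=b-a; y=np.arctan2(-d[0],d[1]);print("yaw",y)
ex=np.array([np.cos(y),np.sin(y)]);O=(a+b)/2+113*ex;print("O",O)
R=np.stack([ex,[-ex[1],ex[0]]],1); J=lambda p:(R.T@(p-O)).round(1)
for n,q,z in [("topR",(125.5,233.5),66),("topM",(398.5,229.5),66),("topL",(671.5,230.5),66),
 ("footR",(166,171),10),("footM",(398,168),10),("footL",(630,170),10),
 ("cheekR_l",(121,307),34),("cheekM_l",(358,306),34),("cheekM_r",(438,305),34),("cheekL_r",(677,304),34),
 ("bladeM near hand l",(377,244),48),("bladeM r",(420,244),48),("bladeM far l",(376,331),48),("bladeM far r",(423,331),48),
 ("bladeR l",(130,247),48),("bladeR far l",(133,315),48),("bladeL r",(666,247),48),("bladeL far r",(668,285),48)]:
    p=g(*q,z);print(n,p.round(1),J(p))
```

```text
front corners [ 447.1 -241.6] [408.  101.2] 345.01328539908775
yaw 0.11360711330822013
O [539.85421321 -57.40864327]
topR [ 514.9 -170.4] [ -37.6 -109.4]
topM [501.3 -62.1] [-38.9  -0.3]
topL [489.8  46.4] [-38.  108.8]
footR [ 506.  -171.8] [ -46.6 -109.8]
footM [492.6 -63.3] [-47.7  -0.5]
footL [481.6  45.5] [-46.2 108.8]
cheekR_l [ 566.2 -184.2] [  11.8 -129. ]
cheekM_l [553.7 -75.2] [ 11.8 -19.2]
cheekM_r [549.2 -38.4] [11.4 17.8]
cheekL_r [536.6  71.4] [ 11.4 128.4]
bladeM near hand l [516.  -69.8] [-25.1  -9.6]
bladeM r [514.  -51.4] [-25.    8.9]
bladeM far l [557.8 -66. ] [ 16.8 -10.6]
bladeM far r [555.5 -45.1] [16.9 10.4]
bladeR l [ 529. -175.] [ -24.1 -115.6]
bladeR far l [ 561.6 -173.8] [   8.4 -118.1]
bladeL r [503.8  53.8] [-23.2 114.6]
bladeL far r [521.4  58.6] [ -5.2 117.4]
```

Run:
```python
from h import *
p,R=cur(); print(p); plan(p,R,[501.3,-62.1,40],.1135)
```

```text
[475.79974581 -63.07643161 169.33559032]
dcm [-0.194 12.931 -2.557] rv [-0.0009 -0.0019  0.0005]
```

>>> carry_out(
  delta_pos=[
    [0,2,-1],
    [0,5,-2],
    [-0.1,8,-2.5],
    [-0.1,11,-2.5],
    [-0.1,12.9,-2.5],
    [-0.1,12.9,-2.5],
    [-0.1,12.9,-2.5],
  ],
  rotation=[
    [0,0,0],
    [0,0,0],
    [0,0,0],
    [0,0,0],
    [0,0,0],
    [0,0,0],
    [0,0,0],
  ],
)

```text
t: 2.78
ee_pos: [499.8, -59.9, 40.2]
orientation: [-1.15, -1.292, 1.294]
ft_force: [0.7, -0.7, 1.0]
width: 87.9
```

```bash
cat >> h.py <<'E'
def snap(n,cam="wrist",crop=None,f=1):
    o=ctrl.get_obs(); np.save(f"pose{n}.npy",np.array([o["ee_pos"],o["orientation"]]))
    print(round(o["t"],2),np.round(o["ee_pos"],2),np.round(o["orientation"],4),"F",np.round(o["ft_force"],2),"M",np.round(o["moment"],3),"w",round(float(o["width"]),1))
    im=ctrl.get_image(cam)[:,:,::-1]; cv2.imwrite(f"pics/{n}.png",im)
    if crop is not None:
        x,y,w,h=crop; cv2.imwrite(f"pics/{n}z.png",cv2.resize(im[y:y+h,x:x+w],None,fx=f,fy=f,interpolation=cv2.INTER_CUBIC))
E
python3 -c "
from h import *
snap('m1',crop=(190,100,260,195),f=3)"
```

```text
2.78 [499.85 -59.86  40.24] [-1.1502 -1.2915  1.2941] F [ 0.73 -0.66  1.04] M [ 0.008 -0.04   0.047] w 87.9
```

View pics/m1z.png

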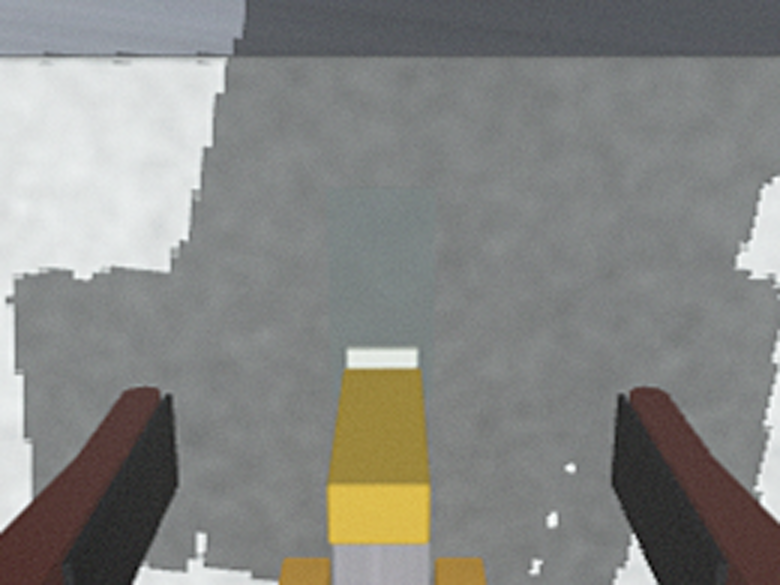

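Run:
```python
from h import *
P=np.load("posem1.npy"); pose=(P[0],P[1]); Rt=Ro.from_rotvec(P[1]).as_matrix()
w=lambda u,v:((u+.5)/3-.5+190,(v+.5)/3-.5+100)
for q,z in [((380,514),66),((382,349),10),((380,485),66),((380,543),66),((329,514),66),((430,514),66)]:
    X=onz("wrist",w(*q),z,pose);print(X.round(1),"tool",(Rt.T@(X-P[0])).round(1))
a=onz("wrist",w(0,55.5),8,pose);b=onz("wrist",w(779,55),8,pose);d=b-a;print("edge yaw",np.arctan2(-d[0],d[1]))
plan(*cur(),[500,-62,19],.1135)
```

```text
[502.  -62.6  66. ] tool [ -3.  -25.8  -1.7]
[492.7 -63.9  10. ] tool [-3.3 30.3  7.5]
[496.4 -63.2  66. ] tool [ -2.9 -25.8   3.9]
[507.7 -62.   66. ] tool [ -3.  -25.8  -7.5]
[503.  -71.4  66. ] tool [-11.8 -25.8  -1.7]
[501. -54.  66.] tool [  5.7 -25.8  -1.7]
edge yaw 0.11527522269538291
dcm [-0.167  2.226  0.111] rv [-0.0003  0.0011  0.0002]
```

>>> carry_out(
  delta_pos=[
    [-0.15,0.5,-0.1],
    [-0.28,1.2,-0.15],
    [-0.28,1.9,-0.15],
    [-0.28,2.1,-0.15],
    [-0.28,2.1,-0.15],
    [-0.28,2.1,-0.15],
  ],
  rotation=[
    [0,0,0],
    [0,0,0],
    [0,0,0],
    [0,0,0],
    [0,0,0],
    [0,0,0],
  ],
)

```text
t: 3.33
ee_pos: [502.7, -64.0, 19.6]
orientation: [-1.153, -1.292, 1.292]
ft_force: [0.0, -0.3, -0.6]
width: 87.7
```

```bash
python3 -c "
from h import *
snap('m2',crop=(190,100,260,195),f=3)"
```

```text
3.33 [502.66 -63.99  19.61] [-1.1534 -1.2917  1.292 ] F [ 0.02 -0.33 -0.6 ] M [0.057 0.014 0.003] w 87.7
```

View pics/m2z.png

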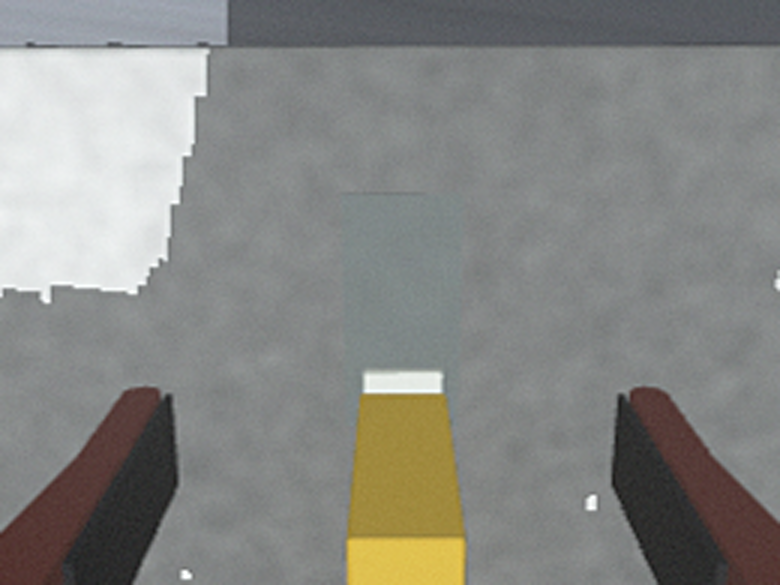

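>>> carry_out(
  delta_pos=[
    [0.15,0,0],
    [0.15,0,0],
    [0.15,0,0],
    [0.15,0,0],
    [0.15,0,0],
  ],
  rotation=[
    [0,0,0],
    [0,0,0],
    [0,0,0],
    [0,0,0],
    [0,0,0],
  ],
)

```text
t: 3.8
ee_pos: [502.7, -62.4, 19.8]
orientation: [-1.154, -1.292, 1.292]
ft_force: [0.4, -0.7, 0.1]
width: 87.8
```

```bash
python3 -c "
from h import *
snap('m3',crop=(190,100,260,195),f=3)
P=np.load('posem3.npy'); pose=(P[0],P[1]); Rt=Ro.from_rotvec(P[1]).as_matrix()
im=cv2.imread('pics/m3.png');h=cv2.cvtColor(im,cv2.COLOR_BGR2HSV)
y=(h[...,0]>18)&(h[...,0]<35)&(h[...,1]>130)
for r in (240,260,275,285): 
  c=np.where(y[r,250:400])[0]+250; print(r,c.min(),c.max(),(c.min()+c.max())/2)
"
```

```text
3.8 [502.65 -62.41  19.77] [-1.1536 -1.2922  1.2921] F [ 0.45 -0.73  0.15] M [0.007 0.047 0.034] w 87.8
240 307 336 321.5
260 305 338 321.5
275 303 340 321.5
285 302 341 321.5
```

>>> carry_out(
  delta_pos=[
    [0,0,0],
    [0,0,0],
    [0,0,0],
    [0,0,0],
    [0,0,0],
    [0,0,0],
    [0,0,0],
    [0,0,0],
    [0,0,0],
  ],
  rotation=[
    [0,0,0],
    [0,0,0],
    [0,0,0],
    [0,0,0],
    [0,0,0],
    [0,0,0],
    [0,0,0],
    [0,0,0],
    [0,0,0],
  ],
  hand=255,
)

```text
t: 4.6
ee_pos: [502.6, -62.4, 19.7]
orientation: [-1.154, -1.292, 1.292]
ft_force: [0.5, 1.0, 1.0]
width: 31.4
```

>>> carry_out(
  delta_pos=[
    [0,0,0],
    [0,0,0],
    [0,0,0],
    [0,0,0],
    [0,0,0],
  ],
  rotation=[
    [0,0,0],
    [0,0,0],
    [0,0,0],
    [0,0,0],
    [0,0,0],
  ],
)

```text
t: 5.02
ee_pos: [502.6, -62.4, 19.7]
orientation: [-1.154, -1.292, 1.292]
ft_force: [0.8, 0.1, -0.8]
width: 17.7
```

>>> carry_out(
  delta_pos=[
    [0,0,0.1],
    [0,0,0.2],
    [0,0,0.3],
    [0,0,0.4],
  ],
  rotation=[
    [0,0,0],
    [0,0,0],
    [0,0,0],
    [0,0,0],
  ],
)

```text
t: 5.35
ee_pos: [500.5, -63.0, 20.0]
orientation: [-1.157, -1.295, 1.291]
ft_force: [6.0, 1.7, -2.5]
width: 18.1
```

```bash
python3 -c "
from h import *
o=ctrl.get_obs();print(o['ft_force'],o['moment'],o['ee_pos'],o['qvel'].round(3))"
```

```text
[ 5.97502968  1.691923   -2.54963437] [ 0.23704442 -0.99034371  0.02611865] [500.45850098 -62.9681672   20.04933244] [-0.006 -0.011  0.019 -0.002 -0.02  -0.006]
```

>>> carry_out(
  delta_pos=[
    [0,0,0.1],
    [0,0,0.2],
    [0,0,0.3],
  ],
  rotation=[
    [0,0,0],
    [0,0,0],
    [0,0,0],
  ],
)

```text
t: 5.6
ee_pos: [498.0, -63.4, 20.2]
orientation: [-1.158, -1.295, 1.29]
ft_force: [6.0, 0.8, -1.8]
width: 17.9
```

>>> carry_out(
  delta_pos=[
    [0,0,0.1],
    [0,0,0.2],
    [0,0,0.3],
  ],
  rotation=[
    [0,0,0],
    [0,0,0],
    [0,0,0],
  ],
)

```text
t: 5.85
ee_pos: [495.1, -63.8, 20.3]
orientation: [-1.158, -1.295, 1.29]
ft_force: [7.2, 1.1, -1.9]
width: 17.8
```

>>> carry_out(
  delta_pos=[
    [0,0,0.1],
    [0,0,0.2],
    [0,0,0.3],
  ],
  rotation=[
    [0,0,0],
    [0,0,0],
    [0,0,0],
  ],
)

```text
t: 6.1
ee_pos: [492.2, -64.1, 20.3]
orientation: [-1.158, -1.295, 1.29]
ft_force: [5.4, 1.6, -1.7]
width: 18.0
```

>>> carry_out(
  delta_pos=[
    [0,0,0.1],
    [0,0,0.2],
    [0,0,0.35],
    [0,0,0.6],
    [0,0,0.9],
    [0,0,1.2],
    [0,0,1.6],
    [0,0,2.0],
    [0,0,2.5],
    [0,0,3.0],
    [0,0,3.2],
    [0,0,3.2],
  ],
  rotation=[
    [0,0,0],
    [0,0,0],
    [0,0,0],
    [0,0,0],
    [0,0,0],
    [0,0,0],
    [0,0,0],
    [0,0,0],
    [0,0,0],
    [0,0,0],
    [0,0,0],
    [0,0,0],
  ],
)

```text
t: 7.1
ee_pos: [456.8, -67.5, 19.6]
orientation: [-1.153, -1.291, 1.292]
ft_force: [0.4, 0.3, 1.0]
width: 18.2
```

>>> carry_out(
  delta_pos=[
    [0,0,0],
    [0,0,0],
  ],
  rotation=[
    [0,0,0],
    [0,0,0],
  ],
)

```text
t: 7.27
ee_pos: [457.8, -67.5, 19.6]
orientation: [-1.153, -1.292, 1.292]
ft_force: [0.0, -0.6, 1.6]
width: 17.8
```

>>> carry_out(
  delta_pos=[
    [0,0,0],
    [0,0,0],
    [0,0,0],
    [0,0,0],
    [0,0,0],
    [0,0,0],
  ],
  rotation=[
    [0,0,0],
    [0,0,0],
    [0,0,0],
    [0,0,0],
    [0,0,0],
    [0,0,0],
  ],
  hand=120,
)

```text
t: 7.77
ee_pos: [457.9, -67.5, 19.7]
orientation: [-1.154, -1.292, 1.292]
ft_force: [-0.8, -0.2, -1.0]
width: 46.4
```

```bash
python3 -c "
from h import *
snap('m4',crop=(190,100,260,195),f=3)
p,R=cur(); plan(p,R,[516.4,-171.3,82],.1135)"
```

```text
7.77 [457.93 -67.5   19.66] [-1.1535 -1.2921  1.2921] F [-0.83 -0.21 -0.99] M [0.045 0.059 0.028] w 46.4
dcm [-10.977  -6.234  -4.642] rv [-0.     -0.0003  0.    ]
```

View pics/m4z.png

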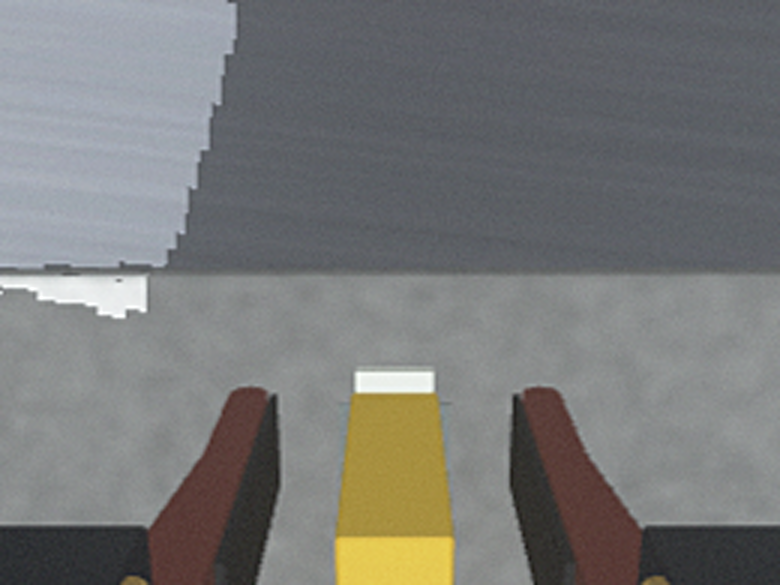

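>>> carry_out(
  delta_pos=[
    [0,-3,0],
    [0,-6.3,0],
    [-2,-6.3,-1],
    [-5,-6.3,-2.5],
    [-8,-6.3,-3.8],
    [-10.2,-6.3,-4.6],
    [-11,-6.3,-4.6],
    [-11,-6.3,-4.6],
    [-11,-6.3,-4.6],
    [-11,-6.3,-4.6],
    [-11,-6.3,-4.6],
  ],
  rotation=[
    [0,0,0],
    [0,0,0],
    [0,0,0],
    [0,0,0],
    [0,0,0],
    [0,0,0],
    [0,0,0],
    [0,0,0],
    [0,0,0],
    [0,0,0],
    [0,0,0],
  ],
)

```text
t: 8.73
ee_pos: [515.1, -170.4, 82.5]
orientation: [-1.152, -1.292, 1.293]
ft_force: [1.0, 0.3, 0.6]
width: 46.3
```

```bash
cat >> h.py <<'E'
def meas(n,rows=(240,250,260)):
    P=np.load(f"pose{n}.npy"); pose=(P[0],P[1]); Rt=Ro.from_rotvec(P[1]).as_matrix()
    im=cv2.imread(f'pics/{n}.png');h=cv2.cvtColor(im,cv2.COLOR_BGR2HSV)
    y=((h[...,0]>18)&(h[...,0]<35)&(h[...,1]>130)).astype(np.uint8); y[:, :200]=0;y[:,440:]=0;y[295:]=0
    k,l,s,c=cv2.connectedComponentsWithStats(y); 
    for j in range(1,k):
        if s[j,4]<150: continue
        print("comp",s[j].tolist())
        for r in range(s[j,1],s[j,1]+s[j,3],6):
            q=np.where(l[r]==j)[0]; m=(q.min()+q.max())/2; v=h[r,int(m),2]
            X=onz("wrist",(m,r),66,pose); print(r,q.min(),q.max(),"V",v,"tool66",(Rt.T@(X-P[0])).round(1))
E
python3 -c "
from h import *
snap('r1',crop=(190,100,260,195),f=3); meas('r1')"
```

```text
8.73 [ 515.08 -170.36   82.47] [-1.1517 -1.2922  1.293 ] F [1.03 0.34 0.59] M [-0.007  0.026 -0.018] w 46.3
comp [307, 202, 27, 41, 1018]
202 310 330 V 152 tool66 [-1.1 16.5 22.2]
208 310 331 V 159 tool66 [-0.8 16.5 18.1]
214 309 332 V 158 tool66 [-0.8 16.5 14.1]
220 308 332 V 158 tool66 [-1.2 16.5 10. ]
226 308 333 V 163 tool66 [-0.8 16.5  5.8]
232 307 333 V 221 tool66 [-1.2 16.5  1.6]
238 307 333 V 220 tool66 [-1.2 16.5 -2.7]
comp [289, 255, 16, 26, 348]
255 293 293 V 183 tool66 [-19.2  16.4 -15.1]
261 291 304 V 172 tool66 [-16.3  16.4 -19.6]
267 290 303 V 170 tool66 [-17.1  16.4 -24.2]
273 290 303 V 232 tool66 [-17.2  16.4 -28.8]
279 290 302 V 237 tool66 [-17.7  16.4 -33.5]
comp [335, 255, 16, 26, 353]
255 336 336 V 166 tool66 [  9.5  16.5 -15.2]
261 335 348 V 170 tool66 [ 13.3  16.5 -19.7]
267 335 349 V 171 tool66 [ 13.7  16.4 -24.2]
273 336 349 V 233 tool66 [ 14.2  16.4 -28.8]
279 336 349 V 243 tool66 [ 14.3  16.4 -33.5]
comp [416, 256, 24, 20, 263]
256 417 428 V 178 tool66 [ 67.5  16.5 -16. ]
262 416 433 V 186 tool66 [ 69.3  16.5 -20.5]
268 419 437 V 185 tool66 [ 72.2  16.5 -25. ]
274 422 425 V 153 tool66 [ 69.6  16.5 -29.7]
```

View pics/r1z.png

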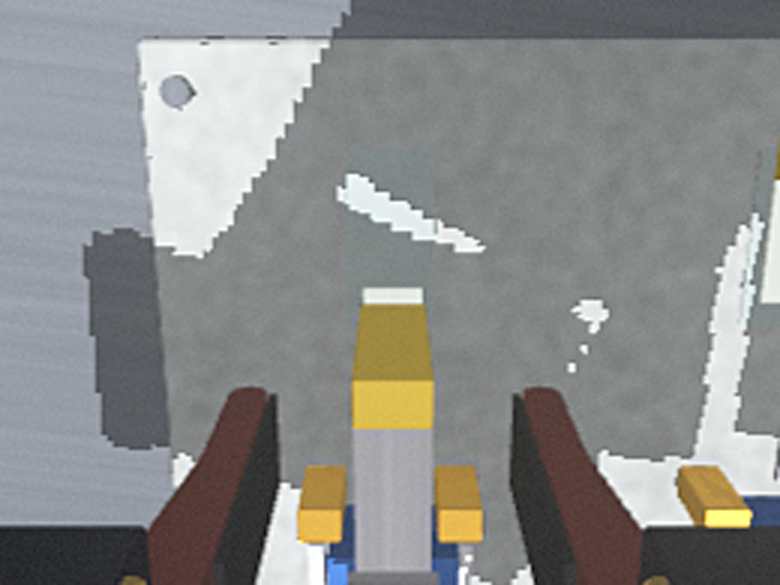

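>>> carry_out(
  delta_pos=[
    [-0.05,1.5,0],
    [-0.05,3.5,0],
    [-0.05,5.3,0],
    [-0.05,6.25,0],
    [-0.05,6.25,0],
    [-0.05,6.25,0],
    [-0.05,6.25,0],
    [-0.05,6.25,0],
  ],
  rotation=[
    [0,0,0],
    [0,0,0],
    [0,0,0],
    [0,0,0],
    [0,0,0],
    [0,0,0],
    [0,0,0],
    [0,0,0],
  ],
)

```text
t: 9.45
ee_pos: [516.8, -172.2, 21.2]
orientation: [-1.155, -1.293, 1.292]
ft_force: [-0.3, 0.1, -0.2]
width: 46.2
```

```bash
python3 -c "
from h import *
snap('r2',crop=(190,100,260,195),f=3); meas('r2')"
```

```text
9.45 [ 516.78 -172.21   21.16] [-1.155  -1.2931  1.292 ] F [-0.32  0.08 -0.17] M [ 0.017 -0.029  0.029] w 46.2
comp [305, 230, 40, 65, 2249]
230 310 337 V 158 tool66 [  0.5 -44.9  29.7]
236 310 338 V 162 tool66 [  0.8 -44.9  26.9]
242 309 339 V 163 tool66 [  0.8 -44.9  24.1]
248 308 339 V 159 tool66 [  0.6 -44.9  21.2]
254 308 340 V 163 tool66 [  0.8 -44.9  18.3]
260 307 341 V 161 tool66 [  0.8 -44.9  15.3]
266 307 342 V 165 tool66 [  1.  -44.9  12.3]
272 306 343 V 161 tool66 [  1.  -44.9   9.3]
278 305 344 V 224 tool66 [  1.  -44.9   6.2]
284 306 343 V 224 tool66 [  1.1 -44.8   3.1]
290 306 343 V 224 tool66 [  1.1 -44.8  -0. ]
```

>>> carry_out(
  delta_pos=[
    [0.1,0.13,0],
    [0.1,0.13,0],
    [0.1,0.13,0],
    [0.1,0.13,0],
  ],
  rotation=[
    [0,0,0],
    [0,0,0],
    [0,0,0],
    [0,0,0],
  ],
)

```text
t: 9.83
ee_pos: [516.0, -171.1, 19.0]
orientation: [-1.154, -1.292, 1.292]
ft_force: [0.2, -0.5, 0.2]
width: 46.6
```

```bash
python3 -c "
from h import *
snap('r3',crop=(190,100,260,195),f=3); meas('r3')"
```

```text
9.83 [ 516.03 -171.1    19.04] [-1.1537 -1.2922  1.2921] F [ 0.21 -0.46  0.19] M [ 0.044 -0.067 -0.027] w 46.6
comp [303, 232, 39, 63, 2192]
232 308 335 V 159 tool66 [ -0.3 -47.   29.7]
238 308 336 V 156 tool66 [ -0.1 -47.   26.9]
244 307 337 V 164 tool66 [ -0.1 -47.   24.1]
250 306 337 V 161 tool66 [ -0.3 -47.   21.3]
256 306 338 V 161 tool66 [ -0.1 -47.   18.4]
262 305 339 V 162 tool66 [ -0.1 -47.   15.5]
268 304 340 V 157 tool66 [ -0.1 -47.   12.6]
274 304 340 V 159 tool66 [ -0.1 -47.    9.6]
280 303 341 V 196 tool66 [ -0.1 -47.    6.6]
286 303 341 V 225 tool66 [ -0.1 -47.    3.5]
292 303 341 V 223 tool66 [ -0.1 -47.    0.4]
```

View pics/r3z.png

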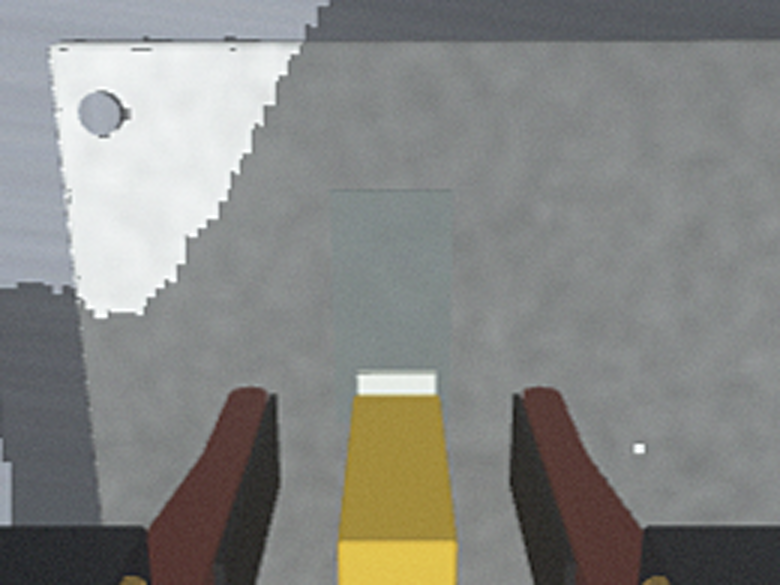

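Centred within about 0.2 mm. Next I'll grip the handle.

>>> carry_out(
  delta_pos=[
    [0,0,0],
    [0,0,0],
    [0,0,0],
    [0,0,0],
    [0,0,0],
    [0,0,0],
    [0,0,0],
    [0,0,0],
  ],
  rotation=[
    [0,0,0],
    [0,0,0],
    [0,0,0],
    [0,0,0],
    [0,0,0],
    [0,0,0],
    [0,0,0],
    [0,0,0],
  ],
  hand=255,
)

```text
t: 10.55
ee_pos: [516.0, -171.1, 18.9]
orientation: [-1.153, -1.292, 1.292]
ft_force: [-0.1, 0.4, -0.1]
width: 18.3
```

>>> carry_out(
  delta_pos=[
    [0,0,0.1],
    [0,0,0.2],
    [0,0,0.3],
    [0,0,0.4],
  ],
  rotation=[
    [0,0,0],
    [0,0,0],
    [0,0,0],
    [0,0,0],
  ],
)

```text
t: 10.88
ee_pos: [512.9, -171.7, 19.0]
orientation: [-1.156, -1.293, 1.291]
ft_force: [6.1, 1.9, -2.7]
width: 17.8
```

>>> carry_out(
  delta_pos=[
    [0,0,0.1],
    [0,0,0.2],
    [0,0,0.3],
  ],
  rotation=[
    [0,0,0],
    [0,0,0],
    [0,0,0],
  ],
)

```text
t: 11.13
ee_pos: [511.1, -172.3, 19.4]
orientation: [-1.158, -1.295, 1.291]
ft_force: [6.8, 2.9, -2.8]
width: 17.7
```

>>> carry_out(
  delta_pos=[
    [0,0,0.1],
    [0,0,0.2],
    [0,0,0.3],
  ],
  rotation=[
    [0,0,0],
    [0,0,0],
    [0,0,0],
  ],
)

```text
t: 11.38
ee_pos: [508.3, -172.7, 19.4]
orientation: [-1.158, -1.295, 1.291]
ft_force: [6.9, 0.9, -2.8]
width: 17.9
```

>>> carry_out(
  delta_pos=[
    [0,0,0.1],
    [0,0,0.2],
    [0,0,0.3],
  ],
  rotation=[
    [0,0,0],
    [0,0,0],
    [0,0,0],
  ],
)

```text
t: 11.63
ee_pos: [505.4, -173.1, 19.5]
orientation: [-1.158, -1.295, 1.291]
ft_force: [7.5, 1.8, -2.0]
width: 18.1
```

>>> carry_out(
  delta_pos=[
    [0,0,0.1],
    [0,0,0.2],
    [0,0,0.35],
    [0,0,0.6],
    [0,0,0.9],
    [0,0,1.2],
    [0,0,1.6],
    [0,0,2.0],
    [0,0,2.5],
    [0,0,3.0],
    [0,0,3.2],
    [0,0,3.2],
  ],
  rotation=[
    [0,0,0],
    [0,0,0],
    [0,0,0],
    [0,0,0],
    [0,0,0],
    [0,0,0],
    [0,0,0],
    [0,0,0],
    [0,0,0],
    [0,0,0],
    [0,0,0],
    [0,0,0],
  ],
)

```text
t: 12.63
ee_pos: [470.2, -176.1, 18.8]
orientation: [-1.153, -1.291, 1.292]
ft_force: [-0.3, -0.2, -0.7]
width: 18.1
```

>>> carry_out(
  delta_pos=[
    [0,0,0],
    [0,0,0],
  ],
  rotation=[
    [0,0,0],
    [0,0,0],
  ],
)

```text
t: 12.8
ee_pos: [471.2, -176.2, 18.8]
orientation: [-1.153, -1.292, 1.292]
ft_force: [0.3, -0.6, 0.9]
width: 17.7
```

>>> carry_out(
  delta_pos=[
    [0,0,0],
    [0,0,0],
    [0,0,0],
    [0,0,0],
    [0,0,0],
    [0,0,0],
  ],
  rotation=[
    [0,0,0],
    [0,0,0],
    [0,0,0],
    [0,0,0],
    [0,0,0],
    [0,0,0],
  ],
  hand=120,
)

```text
t: 13.3
ee_pos: [471.3, -176.2, 18.9]
orientation: [-1.154, -1.292, 1.292]
ft_force: [0.3, -0.3, -0.1]
width: 46.1
```

```bash
python3 -c "
from h import *
snap('r4',crop=(190,100,260,195),f=3)
p,R=cur(); plan(p,R,[491,46.9,82],.1135)"
```

```text
13.3 [ 471.31 -176.15   18.86] [-1.1535 -1.2922  1.2921] F [ 0.26 -0.34 -0.07] M [0.009 0.012 0.02 ] w 46.1
dcm [21.94  -6.314 -4.481] rv [-0.     -0.0003  0.    ]
```

View pics/r4z.png

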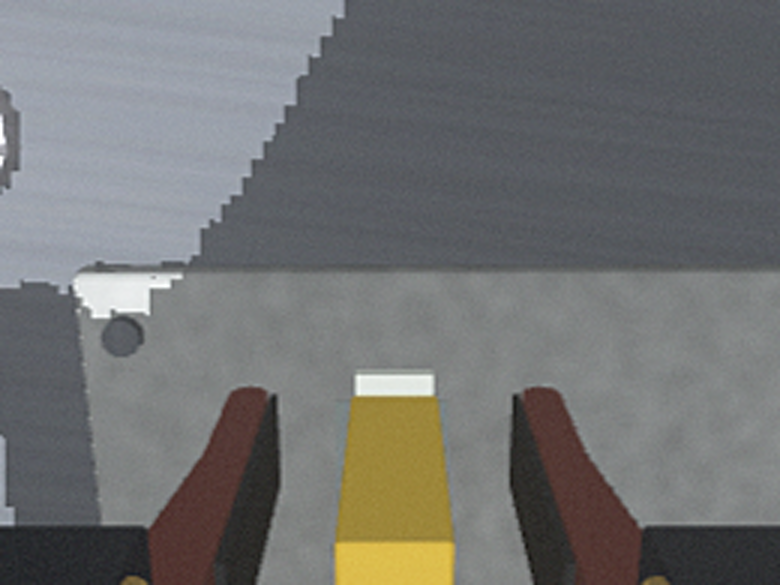

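>>> carry_out(
  delta_pos=[
    [0,-3,0],
    [0,-6.3,0],
    [3,-6.5,-0.6],
    [6.5,-6.5,-1.3],
    [10,-6.5,-2],
    [13.5,-6.5,-2.7],
    [17,-6.5,-3.5],
    [20,-6.5,-4.1],
    [21.9,-6.3,-4.5],
    [21.9,-6.3,-4.5],
    [21.9,-6.3,-4.5],
    [21.9,-6.3,-4.5],
  ],
  rotation=[
    [0,0,0],
    [0,0,0],
    [0,0,0],
    [0,0,0],
    [0,0,0],
    [0,0,0],
    [0,0,0],
    [0,0,0],
    [0,0,0],
    [0,0,0],
    [0,0,0],
    [0,0,0],
  ],
)

```text
t: 14.35
ee_pos: [491.0, 45.9, 81.8]
orientation: [-1.153, -1.292, 1.293]
ft_force: [-0.1, 0.5, 0.3]
width: 46.4
```

>>> carry_out(
  delta_pos=[
    [0,0,0],
    [0,0,0],
  ],
  rotation=[
    [0,0,0],
    [0,0,0],
  ],
)

```text
t: 14.52
ee_pos: [491.2, 45.4, 81.9]
orientation: [-1.154, -1.291, 1.291]
ft_force: [0.3, -0.8, -0.2]
width: 46.5
```

```bash
python3 -c "
from h import *
snap('l1',crop=(190,100,260,195),f=3); meas('l1')"
```

```text
14.52 [491.18  45.37  81.9 ] [-1.1544 -1.2908  1.291 ] F [ 0.31 -0.83 -0.19] M [-0.034 -0.041  0.009] w 46.5
comp [310, 201, 27, 41, 1027]
201 313 333 V 120 tool66 [ 0.8 15.9 23. ]
207 312 334 V 131 tool66 [ 0.8 15.9 19. ]
213 312 334 V 132 tool66 [ 0.8 15.9 15. ]
219 311 335 V 132 tool66 [ 0.8 15.9 10.9]
225 310 336 V 163 tool66 [ 0.8 15.9  6.7]
231 310 336 V 184 tool66 [ 0.8 15.9  2.5]
237 310 336 V 182 tool66 [ 0.8 15.9 -1.7]
comp [203, 255, 24, 21, 345]
255 217 225 V 147 tool66 [-67.2  15.9 -14.8]
261 210 226 V 151 tool66 [-69.7  15.9 -19.3]
267 205 224 V 147 tool66 [-72.5  15.9 -23.8]
273 203 221 V 255 tool66 [-74.7  15.9 -28.5]
comp [293, 255, 15, 25, 350]
255 296 307 V 137 tool66 [-13.5  15.9 -14.8]
261 295 307 V 139 tool66 [-13.9  15.9 -19.3]
267 294 307 V 138 tool66 [-14.4  15.9 -23.9]
273 293 307 V 197 tool66 [-14.8  15.9 -28.5]
279 294 306 V 202 tool66 [-14.9  15.9 -33.2]
comp [339, 254, 16, 26, 357]
254 340 350 V 138 tool66 [ 15.5  15.9 -14.1]
260 339 352 V 139 tool66 [ 15.9  15.9 -18.6]
266 339 353 V 137 tool66 [ 16.4  15.9 -23.1]
272 340 354 V 200 tool66 [ 17.2  15.9 -27.7]
278 340 353 V 206 tool66 [ 16.9  15.9 -32.4]
```

View pics/l1z.png

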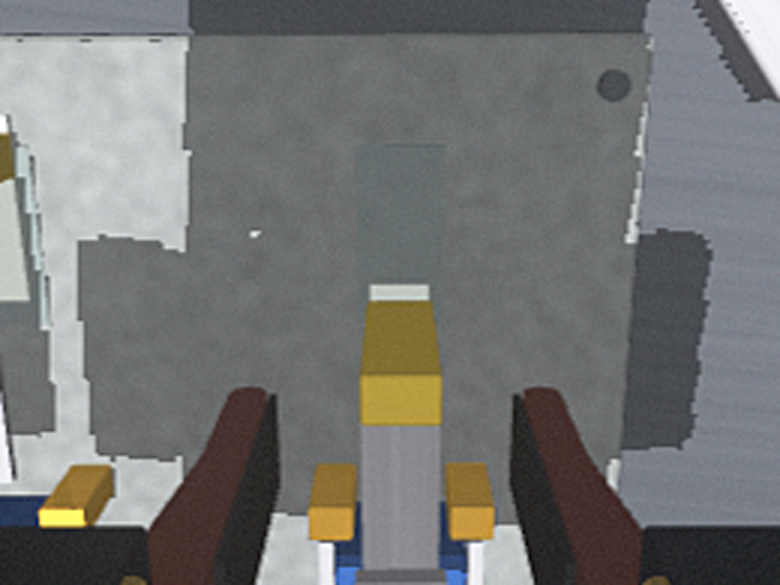

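>>> carry_out(
  delta_pos=[
    [0.05,1.5,0],
    [0.05,3.5,0],
    [0.05,5.3,0],
    [0.05,6.25,0],
    [0.05,6.25,0],
    [0.05,6.25,0],
    [0.05,6.25,0],
    [0.05,6.25,0],
    [0.05,6.25,0],
    [0.05,6.25,0],
  ],
  rotation=[
    [0,0,0],
    [0,0,0],
    [0,0,0],
    [0,0,0],
    [0,0,0],
    [0,0,0],
    [0,0,0],
    [0,0,0],
    [0,0,0],
    [0,0,0],
  ],
)

```text
t: 15.4
ee_pos: [491.6, 47.0, 20.1]
orientation: [-1.154, -1.293, 1.292]
ft_force: [1.5, -0.3, -0.4]
width: 46.5
```

```bash
python3 -c "
from h import *
snap('l2',crop=(190,100,260,195),f=3); meas('l2')"
```

```text
15.4 [491.63  47.03  20.05] [-1.1544 -1.293   1.2915] F [ 1.52 -0.29 -0.42] M [ 0.051 -0.023 -0.001] w 46.5
comp [301, 230, 40, 65, 2271]
230 307 334 V 156 tool66 [ -0.7 -46.   30.2]
236 306 335 V 163 tool66 [ -0.7 -46.   27.4]
242 306 335 V 162 tool66 [ -0.7 -46.   24.6]
248 305 336 V 161 tool66 [ -0.7 -46.   21.7]
254 304 337 V 164 tool66 [ -0.7 -46.   18.9]
260 304 338 V 161 tool66 [ -0.5 -46.   15.9]
266 303 338 V 163 tool66 [ -0.8 -46.   13. ]
272 302 339 V 155 tool66 [ -0.8 -46.   10. ]
278 301 340 V 225 tool66 [ -0.8 -46.    6.9]
284 302 340 V 224 tool66 [ -0.5 -46.    3.8]
290 302 339 V 226 tool66 [ -0.8 -45.9   0.7]
```

View pics/l2z.png

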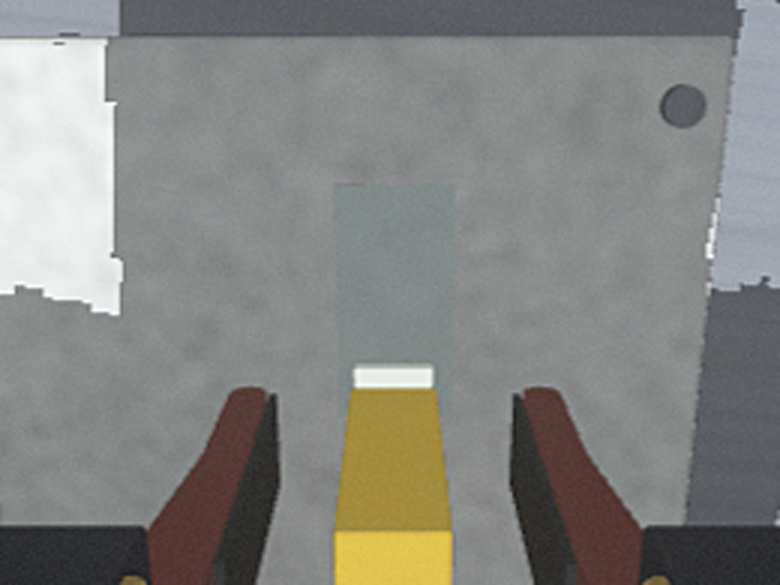

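Shift -0.6 mm, settle, then close.

>>> carry_out(
  delta_pos=[
    [-0.06,0,0],
    [-0.06,0,0],
    [-0.06,0,0],
  ],
  rotation=[
    [0,0,0],
    [0,0,0],
    [0,0,0],
  ],
)

```text
t: 15.7
ee_pos: [491.3, 46.4, 19.5]
orientation: [-1.154, -1.292, 1.292]
ft_force: [0.6, -0.1, 0.3]
width: 46.4
```

>>> carry_out(
  delta_pos=[
    [0,0,0],
    [0,0,0],
    [0,0,0],
    [0,0,0],
    [0,0,0],
    [0,0,0],
    [0,0,0],
    [0,0,0],
  ],
  rotation=[
    [0,0,0],
    [0,0,0],
    [0,0,0],
    [0,0,0],
    [0,0,0],
    [0,0,0],
    [0,0,0],
    [0,0,0],
  ],
  hand=255,
)

```text
t: 16.37
ee_pos: [491.2, 46.4, 19.3]
orientation: [-1.153, -1.292, 1.292]
ft_force: [-0.0, -0.0, -1.3]
width: 17.9
```

>>> carry_out(
  delta_pos=[
    [0,0,0.1],
    [0,0,0.2],
    [0,0,0.3],
    [0,0,0.4],
  ],
  rotation=[
    [0,0,0],
    [0,0,0],
    [0,0,0],
    [0,0,0],
  ],
)

```text
t: 16.7
ee_pos: [487.9, 46.0, 19.5]
orientation: [-1.155, -1.293, 1.291]
ft_force: [2.7, 0.7, -1.8]
width: 18.2
```

>>> carry_out(
  delta_pos=[
    [0,0,0.1],
    [0,0,0.2],
    [0,0,0.3],
  ],
  rotation=[
    [0,0,0],
    [0,0,0],
    [0,0,0],
  ],
)

```text
t: 16.95
ee_pos: [484.7, 45.6, 19.5]
orientation: [-1.154, -1.293, 1.292]
ft_force: [2.8, 0.1, -1.1]
width: 18.0
```

>>> carry_out(
  delta_pos=[
    [0,0,0.1],
    [0,0,0.2],
    [0,0,0.3],
  ],
  rotation=[
    [0,0,0],
    [0,0,0],
    [0,0,0],
  ],
)

```text
t: 17.2
ee_pos: [481.4, 45.3, 19.4]
orientation: [-1.154, -1.292, 1.292]
ft_force: [3.0, 0.5, -0.4]
width: 18.0
```

>>> carry_out(
  delta_pos=[
    [0,0,0.1],
    [0,0,0.2],
    [0,0,0.3],
  ],
  rotation=[
    [0,0,0],
    [0,0,0],
    [0,0,0],
  ],
)

```text
t: 17.45
ee_pos: [478.3, 44.9, 19.4]
orientation: [-1.154, -1.292, 1.292]
ft_force: [2.2, 0.4, -0.1]
width: 17.9
```

The left clip (jig y = +110) is the weak one: about 2.7 N, against 6.2 N in the middle and 6.9 N on the right. I'll pull this gauge the rest of the way out.

>>> carry_out(
  delta_pos=[
    [0,0,0.1],
    [0,0,0.2],
    [0,0,0.35],
    [0,0,0.6],
    [0,0,0.9],
    [0,0,1.2],
    [0,0,1.6],
    [0,0,2.0],
    [0,0,2.5],
    [0,0,3.0],
    [0,0,3.2],
    [0,0,3.2],
  ],
  rotation=[
    [0,0,0],
    [0,0,0],
    [0,0,0],
    [0,0,0],
    [0,0,0],
    [0,0,0],
    [0,0,0],
    [0,0,0],
    [0,0,0],
    [0,0,0],
    [0,0,0],
    [0,0,0],
  ],
)

```text
t: 18.45
ee_pos: [445.4, 41.2, 19.3]
orientation: [-1.153, -1.291, 1.293]
ft_force: [-1.5, -0.7, 0.6]
width: 17.9
```

>>> carry_out(
  delta_pos=[
    [0,0,0],
    [0,0,0],
  ],
  rotation=[
    [0,0,0],
    [0,0,0],
  ],
)

```text
t: 18.62
ee_pos: [446.5, 41.3, 19.3]
orientation: [-1.153, -1.292, 1.292]
ft_force: [0.3, 0.5, 0.6]
width: 17.9
```

>>> carry_out(
  delta_pos=[
    [0,0,0],
    [0,0,0],
    [0,0,0],
    [0,0,0],
    [0,0,0],
    [0,0,0],
  ],
  rotation=[
    [0,0,0],
    [0,0,0],
    [0,0,0],
    [0,0,0],
    [0,0,0],
    [0,0,0],
  ],
  hand=120,
)

```text
t: 19.12
ee_pos: [446.6, 41.3, 19.4]
orientation: [-1.154, -1.292, 1.292]
ft_force: [-0.2, -0.5, -0.5]
width: 46.3
```

```bash
python3 -c "
from h import *
p,R=cur(); print(p); plan(p,R,[540,52,150],.1135)"
```

```text
[446.55613057  41.30782693  19.37666137]
dcm [ 7.0000e-03 -1.3062e+01 -9.4060e+00] rv [ 0.     -0.0003  0.    ]
```

>>> carry_out(
  delta_pos=[
    [0,-3,0],
    [0,-6.5,0],
    [0,-10,-0.5],
    [0,-11,-3.5],
    [0,-11,-7],
    [0,-11,-10],
    [0,-11,-12],
    [0,-11,-12.5],
    [0,-11,-12.5],
    [0,-11,-12.5],
    [0,-11,-12.5],
  ],
  rotation=[
    [0,0,0],
    [0,0,0],
    [0,0,0],
    [0,0,0],
    [0,0,0],
    [0,0,0],
    [0,0,0],
    [0,0,0],
    [0,0,0],
    [0,0,0],
    [0,0,0],
  ],
  hand=60,
)

```text
t: 20.03
ee_pos: [568.8, 55.3, 128.9]
orientation: [-1.152, -1.29, 1.293]
ft_force: [-0.4, 0.2, -0.5]
width: 67.1
```

```bash
python3 -c "
from h import *
snap('c1',crop=(190,100,260,195),f=3)"
```

```text
20.03 [568.82  55.27 128.86] [-1.1519 -1.2904  1.2932] F [-0.4   0.2  -0.49] M [ 0.02  -0.025  0.032] w 67.1
```

View pics/c1.png

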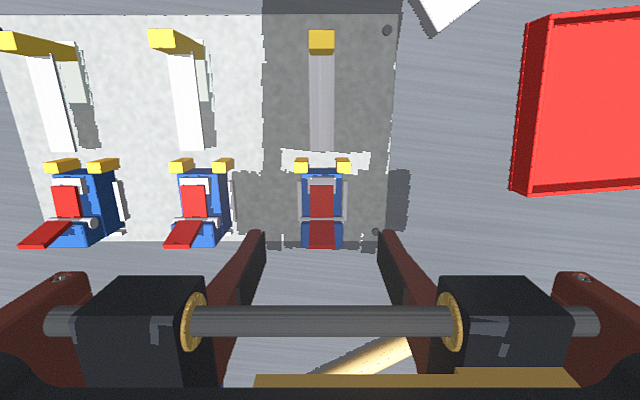

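View pics/c1z.png

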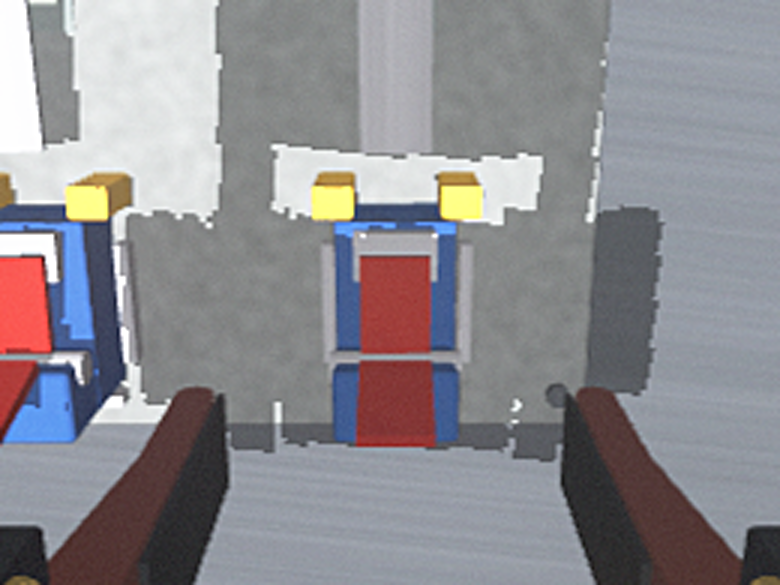

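Run:
```python
from h import *
P=np.load("posec1.npy"); pose=(P[0],P[1]); Rt=Ro.from_rotvec(P[1]).as_matrix()
w=lambda u,v:((u+.5)/3-.5+190,(v+.5)/3-.5+100)
for q,z in [((334,443),60),((459,443),60),((396,364),60),((396,443),60),((396,221),8),((347,218),34),((397,205),45)]:
    X=onz("wrist",w(*q),z,pose);print(q,X.round(1),"tool",(Rt.T@(X-P[0])).round(1))
plan(*cur(),[597.5,58.5,27],.1135)
```

```text
(334, 443) [606.3  41.8  60. ] tool [-17.7  68.8 -35.9]
(459, 443) [602.3  77.3  60. ] tool [ 18.1  68.8 -35.9]
(396, 364) [580.3  56.6  60. ] tool [  0.1  68.8 -11.7]
(396, 443) [604.3  59.4  60. ] tool [  0.1  68.8 -35.9]
(396, 221) [551.4  53.5   8. ] tool [  0.2 120.9  17.2]
(347, 218) [546.4  38.3  34. ] tool [-14.3  94.9  24. ]
(397, 205) [538.7  52.2  45. ] tool [ 0.4 83.9 30.1]
dcm [-2.0000e-03  1.0197e+01 -2.8840e+00] rv [-0.0018 -0.0003  0.    ]
```

>>> carry_out(
  delta_pos=[
    [0,0,-1],
    [0,1,-2.4],
    [0,3.5,-2.4],
    [0,6.5,-2.4],
    [0,8.5,-2.4],
    [0,9.6,-2.4],
    [0,10.2,-2.4],
    [0,10.2,-2.4],
    [0,10.2,-2.4],
    [0,10.2,-2.4],
    [0,10.2,-2.4],
  ],
  rotation=[
    [0,0,0],
    [0,0,0],
    [0,0,0],
    [0,0,0],
    [0,0,0],
    [0,0,0],
    [0,0,0],
    [0,0,0],
    [0,0,0],
    [0,0,0],
    [0,0,0],
  ],
)

```text
t: 21.0
ee_pos: [595.6, 58.2, 28.7]
orientation: [-1.155, -1.294, 1.291]
ft_force: [-0.8, 0.8, -0.5]
width: 66.8
```

```bash
python3 -c "
from h import *
snap('c2',crop=(190,100,260,195),f=3)"
```

```text
21.0 [595.57  58.24  28.7 ] [-1.1552 -1.2938  1.291 ] F [-0.82  0.75 -0.52] M [ 0.064 -0.01  -0.007] w 66.8
```

View pics/c2z.png

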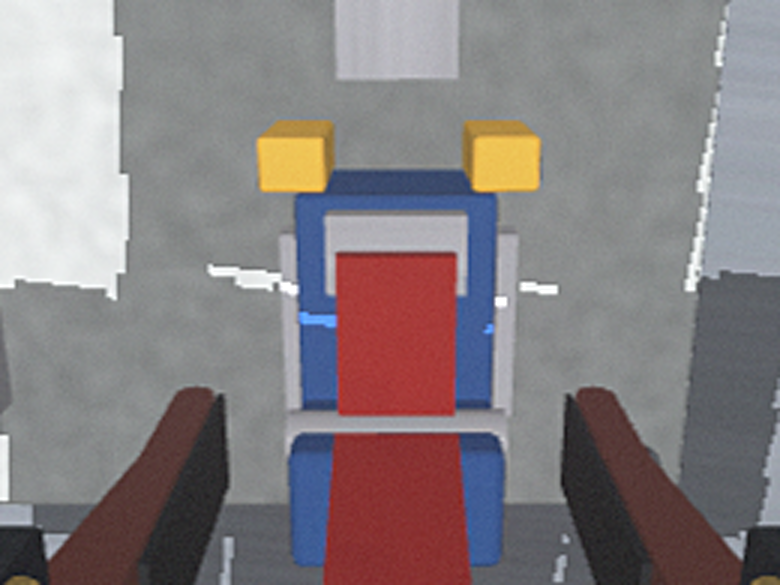

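Run:
```python
from h import *
P=np.load("posec2.npy"); pose=(P[0],P[1]); Rt=Ro.from_rotvec(P[1]).as_matrix()
w=lambda u,v:((u+.5)/3-.5+190,(v+.5)/3-.5+100)
for q,z in [((292,565),60),((504,565),60),((396,435),60)]:
    X=onz("wrist",w(*q),z,pose);print(q,X.round(1),"tool",(Rt.T@(X-P[0])).round(1))
o=ctrl.get_obs();print(o["ee_pos"],o["ft_force"])
```

```text
(292, 565) [605.7  41.4  60. ] tool [-17.8 -31.3  -8.2]
(504, 565) [601.6  77.2  60. ] tool [ 18.1 -31.3  -8.2]
(396, 435) [579.5  56.2  60. ] tool [ -0.2 -31.3  16.1]
[595.41846499  58.22567617  28.58907539] [-0.34545236  0.34165511  0.13807285]
```

>>> carry_out(
  delta_pos=[
    [0.02,0.1,0.3],
    [0.02,0.1,0.3],
    [0.02,0.1,0.3],
    [0.02,0.1,0.3],
  ],
  rotation=[
    [0,0,0],
    [0,0,0],
    [0,0,0],
    [0,0,0],
  ],
)

```text
t: 21.38
ee_pos: [591.6, 58.0, 26.5]
orientation: [-1.154, -1.292, 1.292]
ft_force: [0.8, 0.8, 0.6]
width: 67.0
```

>>> carry_out(
  delta_pos=[
    [0,0,0],
    [0,0,0],
    [0,0,0],
    [0,0,0],
    [0,0,0],
    [0,0,0],
    [0,0,0],
    [0,0,0],
  ],
  rotation=[
    [0,0,0],
    [0,0,0],
    [0,0,0],
    [0,0,0],
    [0,0,0],
    [0,0,0],
    [0,0,0],
    [0,0,0],
  ],
  hand=255,
)

```text
t: 22.05
ee_pos: [591.6, 58.0, 26.4]
orientation: [-1.154, -1.292, 1.292]
ft_force: [0.8, 0.1, -1.7]
width: 36.1
```

```bash
python3 -c "
from h import *
print(ctrl.get_obs()['ft_force'])"
```

```text
[ 0.78354617  0.14013261 -1.73922856]
```

>>> carry_out(
  delta_pos=[
    [0,-0.2,0],
    [0,-0.6,0],
    [0,-1.2,0],
    [0,-2,0],
    [0,-3,0],
    [0,-4.5,0],
    [0,-6,0],
    [0,-7.5,0],
    [0,-8.5,0],
    [0,-9,0],
    [0,-9,0],
  ],
  rotation=[
    [0,0,0],
    [0,0,0],
    [0,0,0],
    [0,0,0],
    [0,0,0],
    [0,0,0],
    [0,0,0],
    [0,0,0],
    [0,0,0],
    [0,0,0],
    [0,0,0],
  ],
)

```text
t: 22.97
ee_pos: [592.2, 58.1, 118.0]
orientation: [-1.155, -1.294, 1.291]
ft_force: [0.1, -0.1, -2.5]
width: 35.8
```

```bash
python3 -c "
from h import *
snap('c3'); plan(*cur(),[478,299,116],.1135)"
```

```text
22.97 [592.17  58.05 117.97] [-1.1551 -1.2937  1.2911] F [ 0.08 -0.05 -2.48] M [ 0.04  -0.041  0.021] w 35.8
dcm [25.229  0.089  8.571] rv [ 0.0008 -0.0003 -0.    ]
```

View pics/c3.png

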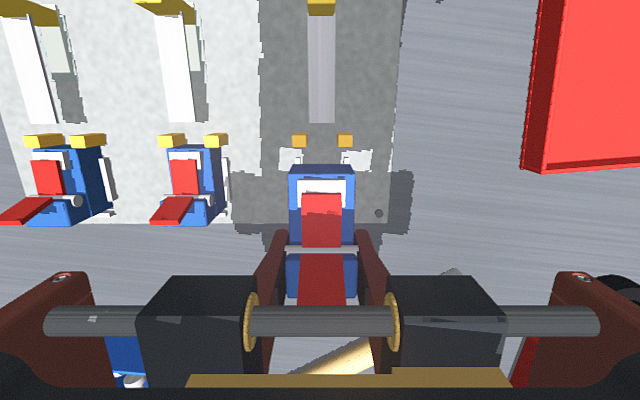

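>>> carry_out(
  delta_pos=[
    [1,0,0.3],
    [3,0,1],
    [6,0,2],
    [9,0,3.1],
    [12,0,4.1],
    [15,0,5.1],
    [18,0,6.1],
    [21,0,7.1],
    [23.5,0,8],
    [24.8,0,8.5],
    [25.2,0,8.6],
    [25.2,0,8.6],
  ],
  rotation=[
    [0,0,0],
    [0,0,0],
    [0,0,0],
    [0,0,0],
    [0,0,0],
    [0,0,0],
    [0,0,0],
    [0,0,0],
    [0,0,0],
    [0,0,0],
    [0,0,0],
    [0,0,0],
  ],
)

```text
t: 24.02
ee_pos: [476.9, 299.2, 115.8]
orientation: [-1.152, -1.293, 1.294]
ft_force: [0.3, 0.1, -2.5]
width: 35.6
```

>>> carry_out(
  delta_pos=[
    [0,0,0],
    [0,0,0],
    [0,0,0],
  ],
  rotation=[
    [0,0,0],
    [0,0,0],
    [0,0,0],
  ],
)

```text
t: 24.27
ee_pos: [478.3, 297.5, 116.3]
orientation: [-1.155, -1.291, 1.291]
ft_force: [-0.3, -0.0, -1.0]
width: 35.8
```

```bash
python3 -c "
from h import *
snap('t1')
P=np.load('poset1.npy');print([np.round(onz('wrist',q,30,(P[0],P[1])),1) for q in [(321,200)]])"
```

```text
24.27 [478.27 297.53 116.29] [-1.1545 -1.2907  1.291 ] F [-0.32 -0.02 -0.99] M [ 0.032  0.001 -0.008] w 35.8
[array([477.2, 296.9,  30. ])]
```

View pics/t1.png

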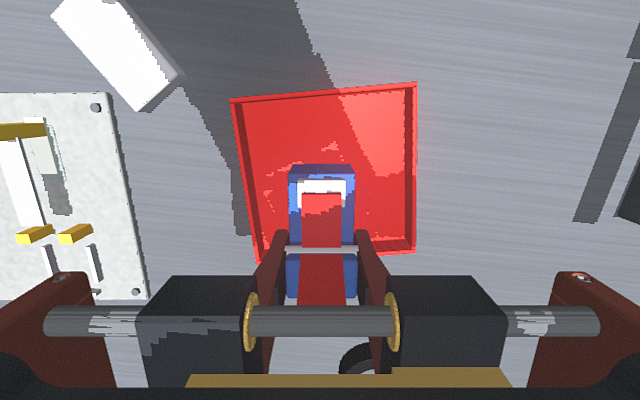

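```bash
python3 -c "
from h import *
P=np.load('poset1.npy');T=np.array([onz('wrist',q,30,(P[0],P[1]))[:2] for q in [(231,98),(417,82),(416,252),(258,266)]]);print(T.round(1),T.mean(0),(T[0]+T[2])/2,[np.linalg.norm(T[i]-T[i-1]).round(1) for i in range(4)])
g=P[0]; print('clip mid', g[:2]-19*np.array([.9936,.1135]))"
```

```text
[[400.7 216.5]
 [372.6 360.7]
 [517.8 390.1]
 [548.7 245.2]] [459.95738352 303.14761215] [459.25112803 303.33712221] [np.float64(150.7), np.float64(146.9), np.float64(148.1), np.float64(148.2)]
clip mid [459.38964487 295.37509974]
```

>>> carry_out(
  delta_pos=[
    [0.4,0.5,0],
    [0.7,2,0],
    [0.7,4,0],
    [0.7,6,0],
    [0.7,7.5,0],
    [0.7,8.5,0],
    [0.7,9,0],
    [0.7,9,0],
    [0.7,9,0],
    [0.7,9,0],
    [0.7,9,0],
  ],
  rotation=[
    [0,0,0],
    [0,0,0],
    [0,0,0],
    [0,0,0],
    [0,0,0],
    [0,0,0],
    [0,0,0],
    [0,0,0],
    [0,0,0],
    [0,0,0],
    [0,0,0],
  ],
)

```text
t: 25.23
ee_pos: [477.5, 306.0, 27.3]
orientation: [-1.154, -1.294, 1.291]
ft_force: [0.5, 0.5, -1.2]
width: 36.1
```

>>> carry_out(
  delta_pos=[
    [0,0.1,0],
    [0,0.2,0],
    [0,0.25,0],
    [0,0.3,0],
  ],
  rotation=[
    [0,0,0],
    [0,0,0],
    [0,0,0],
    [0,0,0],
  ],
)

```text
t: 25.57
ee_pos: [476.9, 305.7, 23.5]
orientation: [-1.154, -1.292, 1.292]
ft_force: [-0.2, -0.5, -1.8]
width: 35.8
```

>>> carry_out(
  delta_pos=[
    [0,0.04,0],
    [0,0.08,0],
    [0,0.1,0],
  ],
  rotation=[
    [0,0,0],
    [0,0,0],
    [0,0,0],
  ],
)

```text
t: 25.82
ee_pos: [476.8, 305.6, 22.3]
orientation: [-1.153, -1.292, 1.292]
ft_force: [-0.6, -0.4, 2.2]
width: 35.8
```

>>> carry_out(
  delta_pos=[
    [0,0.03,0],
    [0,0.05,0],
  ],
  rotation=[
    [0,0,0],
    [0,0,0],
  ],
)

```text
t: 25.98
ee_pos: [476.9, 305.6, 22.3]
orientation: [-1.154, -1.292, 1.292]
ft_force: [-2.9, -1.8, 6.5]
width: 35.9
```

>>> carry_out(
  delta_pos=[
    [0,-0.05,0],
    [0,-0.05,0],
  ],
  rotation=[
    [0,0,0],
    [0,0,0],
  ],
)

```text
t: 26.15
ee_pos: [476.9, 305.7, 22.4]
orientation: [-1.154, -1.292, 1.292]
ft_force: [-0.3, -0.2, -1.1]
width: 36.2
```

>>> carry_out(
  delta_pos=[
    [0,0,0],
    [0,0,0],
    [0,0,0],
    [0,0,0],
    [0,0,0],
    [0,0,0],
  ],
  rotation=[
    [0,0,0],
    [0,0,0],
    [0,0,0],
    [0,0,0],
    [0,0,0],
    [0,0,0],
  ],
  hand=80,
)

```text
t: 26.65
ee_pos: [476.9, 305.6, 22.4]
orientation: [-1.154, -1.292, 1.292]
ft_force: [0.6, -0.2, -0.8]
width: 60.1
```

>>> carry_out(
  delta_pos=[
    [0,-1,0],
    [0,-3,0],
    [0,-6,0],
    [0,-9,0],
    [0,-13,0],
    [0,-16,0],
    [0,-18,0],
    [0,-18,0],
  ],
  rotation=[
    [0,0,0],
    [0,0,0],
    [0,0,0],
    [0,0,0],
    [0,0,0],
    [0,0,0],
    [0,0,0],
    [0,0,0],
  ],
)

```text
t: 27.32
ee_pos: [479.2, 307.1, 208.1]
orientation: [-1.156, -1.3, 1.285]
ft_force: [1.1, -1.1, 0.2]
width: 60.3
```

```bash
python3 -c "
from h import *
snap('e1'); snap('e2','side',(190,140,230,150),3.4); snap('e3','top',(150,150,260,120),3)"
```

```text
27.32 [479.21 307.09 208.06] [-1.1562 -1.3     1.2852] F [ 1.09 -1.15  0.17] M [ 0.046 -0.003  0.002] w 60.3
27.37 [478.12 306.42 205.45] [-1.1552 -1.2971  1.2878] F [-0.43  0.32 -1.1 ] M [ 0.012 -0.009  0.051] w 60.1
27.42 [477.04 305.77 203.44] [-1.1541 -1.294   1.2905] F [-0.39  0.04 -0.47] M [0.045 0.054 0.011] w 60.0
```

View pics/e1.png

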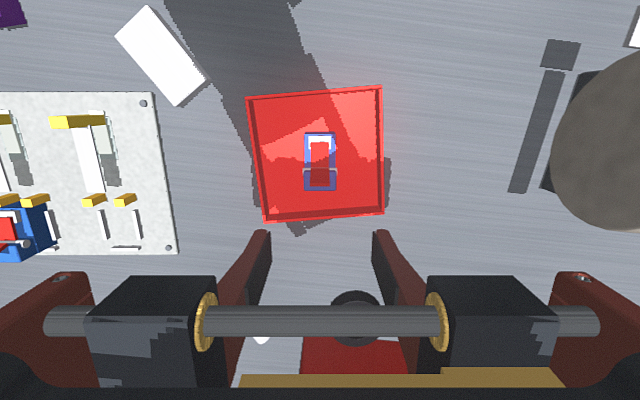

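View pics/e2z.png

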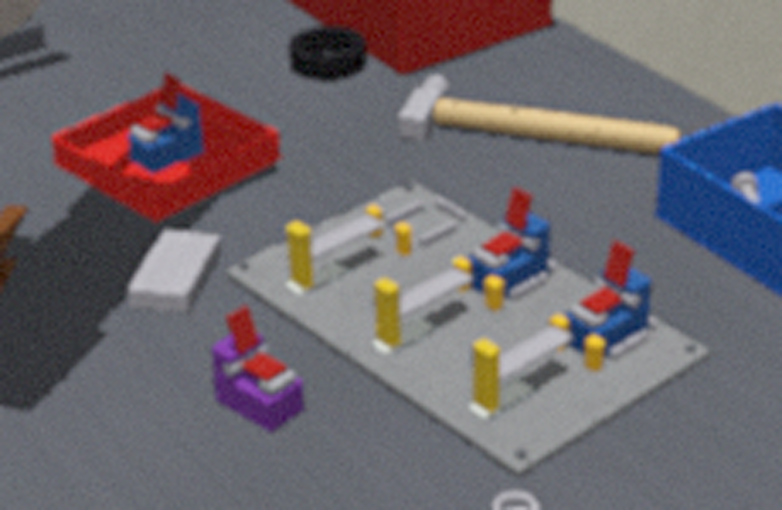

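View pics/e3z.png

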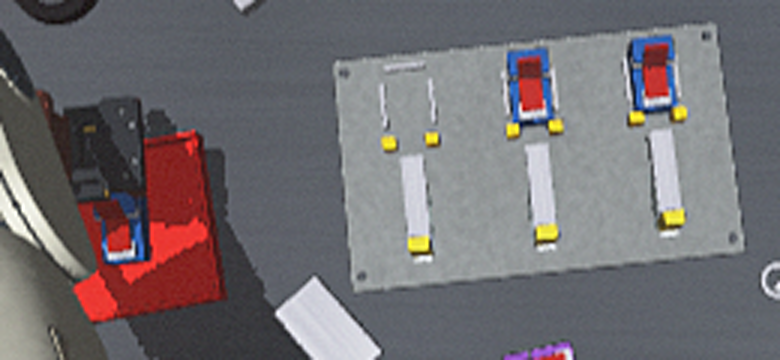

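The final pictures show the clip upright in the tray, at wrist pixel (320,162). All three gauges stand clear of their clips, and the middle and right clips are still in their seats. The gripper is well above everything, so I'm handing in.

```bash
python3 -c "
from workcell import ctrl
print(ctrl.close_job(), ctrl.get_obs()['t'])"
```

```text
the job is handed in; nothing more can be done
the job is handed in; nothing more can be done
```

The job is done and handed in at about 27.5 s of the 66 s allowed. I pulled all three gauges straight out and left them standing on the plate, then put the weakest clip in the red scrap tray.

- **Pull forces:** the right station took about 6.9 N, the middle about 6.2 N and the left about 2.7 N. The left clip (jig y = +110) is therefore the weak one, at roughly 40 % of the others.
- **Weak clip:** I lifted it out of its seat and lowered it upright near the middle of the tray. The highest contact force I read while setting it down was about 6.5 N; I eased that off before opening the fingers.
- **Last checks:** the final wrist, side and top pictures show:
  - the clip upright in the tray;
  - all three gauges standing with their blades clear of the clips;
  - the two sound clips still in their seats;
  - nothing else visibly moved, with the gripper clear of everything.
- **Disagreements:** the top and wrist cameras differed by 3–4 mm in y, so I centred each grasp on close-up wrist views. The arm also overshot by up to 2 mm just after moves, so I let it settle or corrected from a fresh view before gripping.

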